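# Pack the bare clamp on the pony shoe and bear down on it

### The arm

A 6-joint arm with a two-finger parallel gripper is mounted at the origin on the work surface. World frame = base frame: x ahead of the robot, y to its left, z up, the work surface at z = 0. Lengths are in m, angles in rad, forces in N, time in s.
With the tool pointing down it reaches from about 0.35 to 0.775 m from the base axis. Payload 7.3 kg.
Tool frame: the origin (TCP) lies at the very end of the fingers, on their centre line; the grasp point (between the pads) lies 19 mm behind it (robot.pinch_z is the distance from the TCP to the grasp point, in m); z points along the fingers, y is the line along which they close (so a half turn about z gives the same grasp; the last joint's range is limited). The gripper opens to 92 mm and grips with 3 to 60 N. Pads are 19 mm wide; open, the fingers measure 130 mm over their backs; the gripper's body (75 mm by 190 mm) begins 47 mm behind the grasp point.
Start: joints at [-0.146, 0.342, 1.524, -0, 1.275, -0.146], TCP at [0.525, 0, 0.227] pointing down, gripper open.
Joint ranges: [-2.53, 2.53], [-0.77, 2.02], [0.04, 2.7], [-1, 4.14], [0.28, 2.66], [-3.11, 3.11]. Speed limits (rad/s): [2.57, 2.57, 3.14, 3.14, 3.14, 3.14].

### API

Orientations are given as [roll, pitch, yaw] about the fixed x, y, z axes, in that order (R = Rz(yaw) Ry(pitch) Rx(roll)).
In Python, from cell import robot gives the robot as it stands.
- The arm moves only by the tool move_arm, never from a script. Its argument "motion" is a list of rows, each a list of 6 numbers: the shift along the tool's x, y, z in units of 0.1 m (1.0 is 0.1 m), then the turn, a rotation vector about the tool's x, y, z in units of pi rad (1.0 is pi rad). In form: [[dx, dy, dz, rx, ry, rz], ...]. A call has 1 to 12 rows; each row is the pose to reach, as a shift and turn from the pose commanded when the call began, along the tool's axes at that moment, turning the shorter way round; what a row does not reach only later rows make up. A row lasts 1/8 s, in which the tool goes at most 62.5 mm and 10.7 degrees, less where a joint would pass 70% of its speed; a pose out of reach is approached as far as the arm can. A call with a number of a shift or a turn outside -1 to 1 is refused whole. A call with a gripper value outside its range is refused whole. "fingers" is the opening, from -1 (shut) to 1 (fully open), set as the call begins (left out, the last holds). The fingers move at their own pace and stop on an object; "newtons" is the grip in N (left out, the last holds). Time passes only in rows, so rows that repeat a pose let the fingers close. It gives the time, the measured TCP pose, the force, the opening and the grip force at its end, in the units of the state.
- robot.observe(): the state, without advancing time (a new reading comes with each control period).
- robot.read_camera(name): name is "scene" or "side" or "wrist"; returns a dict with "image" (400x640x3 uint8, red, green, blue), "range_z" (400x640 float32, m along the optical axis (not along the pixel's ray), 0 where there is no reading), "vfov" (degrees; the focal length in pixels is half the picture's height over the tangent of half this angle, whatever the lens; pixels are square), "cx", "cy" (the principal point, pixels), "extrinsics" (4x4, takes a point from camera to world coordinates); the wrist camera has in their place "hand_eye" (4x4, takes a point from camera to tool coordinates, whose origin is the TCP and whose axes are the flange's). Camera axes: x right, y up, looking along -z (the intrinsics and any distortion apply to the point x, -y, -z); pixel columns grow to the right and rows downward; lengths in m; the calibration is good to about 2 mm. The wrist camera is an equidistant fisheye: a pixel r from the principal point sees the ray r / f radians off the axis. A picture is of the moment at which its call begins: read the wrist's pose just before it.
- robot.hand_in(): hands the job in; it is judged then, once.
The state is a dict: "time": time; "qpos": joint angles; "qvel": joint speeds; "joint_efforts": joint torques, N m; "tool_pos": TCP position; "tool_rot": TCP orientation; "contact_force": force on the tool from outside, world axes, zero at the start; "torque": the same for the moment, N m; "opening": finger opening in m; "grip_force": force on a finger pad.
Only numpy, scipy, OpenCV 4.12 (cv2) and the standard library are available. Lean on these libraries where they do the work, as an engineer would, in place of code of your own. Each camera call takes 0.05 s, during which the arm holds its last target. There are 200 camera calls.

### The job

The pony shoe is held on its wooden board by two strap clamps; one already has packing under its heel, the other has none. Slide spare steel strips from the dark oak board under the heel of the bare strap, one on another, square to the strap and with about a third of each strip's length under it, until the strap nips the pile when you press its heel down instead of sinking to its stop; leave unused strips on the board, and leave the packed clamp and the other tools alone. Finish holding: keep pressing the strap firmly down on the pile and do not let go, so I can run the nut down.

Things in the scene. Friction and masses are not known exactly. Their poses are not given: they have to be found in the camera images.
- clamp_bare: stud, sleeve and nut of the clamp WITHOUT packing (fixed; on either heel of the shoe, 90 mm from the packed one). Origin under the strap's nose at the level of the strap's underside; +x along the strap from its free heel end to the shoe, z up. Stud 50 mm from the origin towards -x, rising 40 mm above this level; its sleeve (radius 9 mm) stops a strip pushed in too far.
- strap: dark iron bar of the bare clamp, 134 x 30 x 12 mm thick, hinged at its nose (origin and axes as clamp_bare); free heel end 120 mm from it at -x. A light spring holds it level; pressed at the heel it yields to 1 to 3 N and sinks until it nips packing (force rises sharply) or, with too little packing, until the heel end is 14 mm down on a hard stop. A firm press is 10 N.
- bare_heel (a point): point on the underside of the bare strap's free end when level (fixed; does not move with the strap); its height is the whole gap over the bench top (z = 0), 16 to 34 mm: 1 to 4 strips fit.
- bare_home (a point): where the centre of each strip belongs, seen from above: 15 mm outside the free end of the bare strap, so that 40 mm of the strip lie under it (18 to 60 mm will do); x along the strap, at the height of the strap's underside.
- press_spot (a point): point on top of the bare strap, mid-width, 15 mm in from its free end, where to press down; moves with the strap.
- clamp_packed: the other strap clamp, complete with strap and a pile of strips under its heel (fixed, finished). Origin and axes as for clamp_bare.
- packed_heel (a point): underside of the packed strap's free end, at its pile of strips (110 mm strips as the spares, 70 mm of them standing out from the strap).
- bed: the rusty pony shoe (112 x 121 mm, 10 thick, toe to +x) on its brown wooden board (fixed, board 180 wide, from 30 mm before the heels to 135 mm behind them); origin on the shoe's upper face between the heels, same height as the straps' underside.
- tray: dark oak board with the four spare strips, 130 (x) x 250 (y) x 12 mm high, fixed; origin under its centre. The strips lie across it along its x, 62 mm apart.
- strip0_c (a point): loose packing strip of bright flat steel, 110 long (x) x 32 wide (y) x 8 mm thick (z), 0.15 to 0.27 kg; this point is its centre, x along its length. At the start it lies flat on the spares board (its centre 4 mm above the board).
- strip1_c (a point): loose packing strip of bright flat steel, 110 long (x) x 32 wide (y) x 8 mm thick (z), 0.15 to 0.27 kg; this point is its centre, x along its length. At the start it lies flat on the spares board (its centre 4 mm above the board).
- strip2_c (a point): loose packing strip of bright flat steel, 110 long (x) x 32 wide (y) x 8 mm thick (z), 0.15 to 0.27 kg; this point is its centre, x along its length. At the start it lies flat on the spares board (its centre 4 mm above the board).
- strip3_c (a point): loose packing strip of bright flat steel, 110 long (x) x 32 wide (y) x 8 mm thick (z), 0.15 to 0.27 kg; this point is its centre, x along its length. At the start it lies flat on the spares board (its centre 4 mm above the board).
- file_c (a point): bystander: flat steel file, 310 mm with its wooden handle, 24 wide, lying flat, 27 mm high at the handle; point near its middle, x along it.
- fuller_c (a point): bystander: blackened fuller (a set tool, head 79 x 30 x 34 mm high) with a 270 mm ash handle; point at the middle of the head, x along the handle away from the head.
- block_c (a point): bystander: beech driving block 130 x 65 x 45 mm, point at its centre.
Things that resemble listed ones, but are neither listed nor needed, are in the scene too. What is shaped like the part that bears strip2_c but blue or yellow is not meant.

How it is judged:
By the outcome, as a careful person would: the job done as asked, in the order asked, and still so for the second after the job is handed in, while the arm keeps its last pose, push and grip.
It also fails if it takes over 72 s, if anything falls off the work surface, if the arm or the gripper's body presses on something with over 40 N, if the wrist force passes 120 N, or if a joint passes its speed limit or range.

## Working session

There is one attempt and no reset: what is moved stays moved. The work goes in short steps, Python scripts to look and compute and a tool call to move; the robot and the scene stay as the last step left them, time stands still between calls to the robot, and variables do not carry over. Pictures are saved under pics/ and viewed, at most 10 in all, crops included, and the job is handed in when it is done.

Besides the shell and the picture viewer there is one more tool, called after "Call:" as a command line: name --pt "numbers of a row" for each row, then --argument value for the rest. move_arm: Moves the arm, as the interface text tells. Shifts and turns lie within -1 to 1; 1 stands for 0.1 m of shift or pi rad of turn. Its arguments: {"type":"object","properties":{"motion":{"type":"array"},"fingers":{"type":"number"},"newtons":{"type":"number"}},"required":["motion"]}

```bash
ls; mkdir -p pics
python3 - <<'E'
from cell import robot
import cv2,pickle
import numpy as np
s=robot.observe();print(s)
d={}
for n in("scene","side"):
    c=robot.read_camera(n);d[n]=c
    cv2.imwrite(f"pics/{n}0.png",c["image"][...,::-1])
    print(n,c["vfov"],c["cx"],c["cy"],c["extrinsics"].round(3).tolist())
pickle.dump(d,open("d0.pkl","wb"))
E
```

```text
pics
{'time': 0.0, 'qpos': array([-1.46023964e-01,  3.42706676e-01,  1.52503776e+00,  4.85865021e-06,
        1.27538140e+00, -1.46025315e-01]), 'qvel': array([ 0.00120598, -0.00101816, -0.00245303, -0.00211138, -0.00037399,
       -0.00051772]), 'joint_efforts': array([ 7.61924657e-04, -4.31245601e+01, -2.44219762e+01,  7.17750052e-02,
        5.59406646e-02, -1.04314388e-04]), 'tool_pos': array([5.24588311e-01, 7.17193845e-05, 2.26046049e-01]), 'tool_rot': array([-3.14007647e+00, -2.27684407e-04,  1.57079609e+00]), 'contact_force': array([-0.66474362, -0.38519354,  0.42171477]), 'torque': array([-0.01478705, -0.00595001, -0.0285705 ]), 'grip_force': 0.0, 'opening': 0.09171523023121828}
scene 55.40678832746696 318.18738574142475 198.93995613893725 [[0.382, -0.539, 0.751, 1.424], [0.924, 0.227, -0.307, -0.389], [-0.005, 0.811, 0.585, 0.788], [0.0, 0.0, 0.0, 1.0]]
side 42.399399318099576 315.5794830632854 200.67092469120956 [[1.0, 0.021, -0.015, 0.454], [-0.025, 0.671, -0.741, -0.948], [-0.005, 0.741, 0.672, 0.924], [0.0, 0.0, 0.0, 1.0]]
```

View pics/scene0.png

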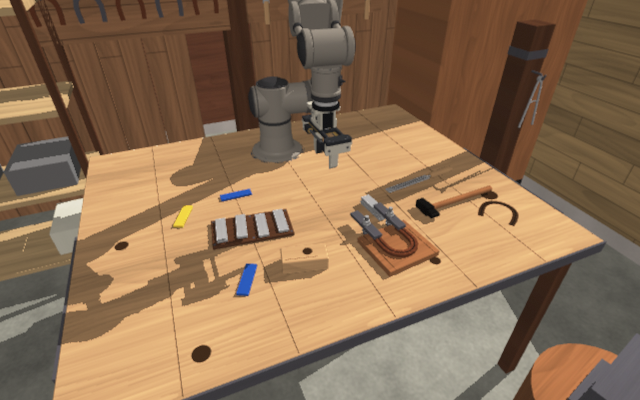

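View pics/side0.png

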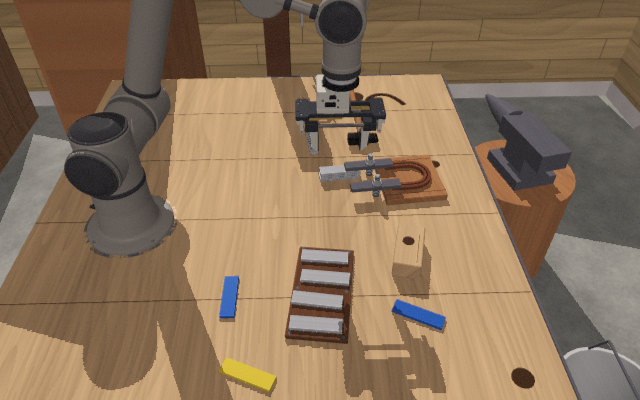

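The side view shows the packed strap at about (368,165), with its pile at (340,173). The bare strap is at (375,186), with its heel at about (352,188). The four spare strips are at (325,257), (325,278), (318,299) and (315,325) on the dark board. Lookalikes: blue strips at (230,297) and (419,314), a yellow one at (248,375), and the packed pile's strips at (340,173). I'm choosing the four bright strips on the board and checking them in one close crop.

```bash
cat > h.py <<'E'
import numpy as np,cv2
def f(c): return 200/np.tan(np.radians(c["vfov"])/2)
def cloud(c):
    z=c["range_z"];v,u=np.mgrid[:400,:640]
    P=np.stack([(u-c["cx"])/f(c)*z,-(v-c["cy"])/f(c)*z,-z],-1)
    E=c["extrinsics"];W=P@E[:3,:3].T+E[:3,3];W[z==0]=np.nan;return W
def ray(c,u,v,h):
    E=c["extrinsics"];d=E[:3,:3]@np.array([(u-c["cx"])/f(c),-(v-c["cy"])/f(c),-1]);o=E[:3,3]
    return o+d*(h-o[2])/d[2]
E
python3 - <<'E'
import pickle,cv2,numpy as np
from h import *
d=pickle.load(open("d0.pkl","rb"))
for n in d:
    c=d[n];W=cloud(c);hsv=cv2.cvtColor(c["image"],cv2.COLOR_RGB2HSV)
    m=((hsv[...,1]<60)&(hsv[...,2]>110)&(W[...,2]>0.008)&(W[...,2]<.07)).astype(np.uint8)
    k,l,st,ce=cv2.connectedComponentsWithStats(m,connectivity=4)
    print(n)
    for i in range(1,k):
        if st[i,4]>40:
            p=W[l==i];top=p[p[:,2]>np.percentile(p[:,2],50)-.004]
            r=cv2.minAreaRect(top[:,:2].astype(np.float32)*1000)
            print(ce[i].round(),st[i,4],np.round(r[0]),np.round(r[1]),round(r[2],1),"z",np.percentile(p[:,2],[5,50,95]).round(4))
    # dark bar: height map slice
    m=((hsv[...,2]<115)&(hsv[...,1]<90)&(W[...,2]>0.02)&(W[...,2]<.06)&(W[...,0]>.45)&(W[...,0]<.8)&(W[...,1]>-.25)&(W[...,1]<.1)).astype(np.uint8)
    k,l,st,ce=cv2.connectedComponentsWithStats(m,connectivity=4)
    for i in range(1,k):
        if st[i,4]>40:
            p=W[l==i];r=cv2.minAreaRect(p[:,:2].astype(np.float32)*1000)
            print("dark",ce[i].round(),st[i,4],np.round(r[0]),np.round(r[1]),round(r[2],1),"z",np.percentile(p[:,2],[5,50,95]).round(4))
    b=np.isfinite(W[...,2])&(abs(W[...,2])<.006);print("bench z",np.median(W[...,2][b]))
A=d["side"]["image"][140:210,300:460,::-1];B=d["side"]["image"][240:350,270:370,::-1]
cv2.imwrite("pics/crop1.png",np.hstack([cv2.resize(A,(560,245*1),interpolation=2)[:245],cv2.resize(B,(223,245),interpolation=2)]))
E
```

```text
scene
[369. 200.] 114 [528. 170.] [75. 32.] 4.9 z [0.0238 0.0281 0.0319]
[280. 220.] 238 [ 493. -140.] [ 31. 111.] 83.9 z [0.0136 0.0195 0.0221]
[261. 224.] 245 [ 489. -202.] [ 31. 111.] 82.1 z [0.0134 0.0195 0.0221]
[241. 226.] 250 [ 469. -263.] [ 31. 114.] 80.8 z [0.0125 0.0195 0.0223]
[221. 230.] 254 [ 465. -326.] [ 32. 111.] 83.1 z [0.0133 0.0196 0.0221]
dark [364. 224.] 255 [634.  86.] [134.  28.] 0.8 z [0.0309 0.0399 0.0452]
bench z -0.0002511743220855456
side
[335. 172.] 378 [541. 172.] [109.  40.] 7.0 z [0.0103 0.0259 0.0307]
[324. 256.] 553 [ 489. -142.] [ 37. 110.] 83.4 z [0.0152 0.0196 0.0228]
[325. 276.] 615 [ 488. -203.] [ 38. 110.] 82.1 z [0.0154 0.0197 0.0225]
[317. 299.] 684 [ 469. -265.] [ 37. 109.] 80.5 z [0.016  0.0195 0.0226]
[315. 323.] 744 [ 464. -327.] [ 36. 110.] 83.4 z [0.0163 0.0195 0.0224]
dark [374. 186.] 459 [632.  84.] [132.  33.] 0.7 z [0.0303 0.0397 0.0482]
bench z -0.0001587401472975536
```

View pics/crop1.png

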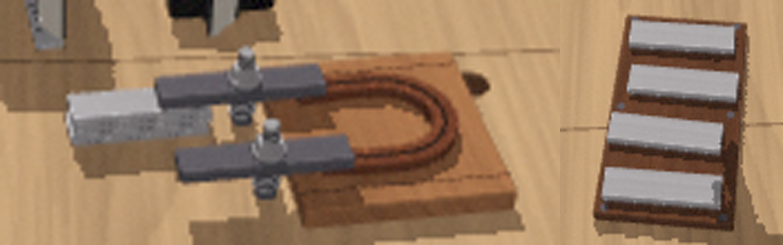

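The crop confirms it: the upper (far) strap is the packed one with bright strips under it, and the lower (near) strap is bare. The four bright strips lie on the dark board. The bare strap's centre is about (633,85) mm with its top near 40 mm, so the gap is about 28 mm and the heel end is at x≈566. I'll go to the nearest spare first.

Call:
move_arm --pt "-1.0 -0.48 0.8 0 0 0.535" --pt "-1.0 -0.48 0.8 0 0 0.535" --pt "-1.0 -0.48 0.8 0 0 0.535" --pt "-1.0 -0.48 0.8 0 0 0.535" --pt "-1.0 -0.48 0.8 0 0 0.535" --pt "-1.0 -0.48 0.8 0 0 0.535" --pt "-1.0 -0.48 0.8 0 0 0.535" --pt "-1.0 -0.48 0.8 0 0 0.535" --pt "-1.0 -0.48 0.8 0 0 0.535" --pt "-1.0 -0.48 0.8 0 0 0.535" --fingers 0.05 --newtons 35

```text
time: 1.35
tool_pos: [0.4768, -0.0999, 0.1465]
tool_rot: [-3.141, 0.001, -0.108]
contact_force: [0.3, -0.2, 0.4]
opening: 0.0481
grip_force: 0.0
```

```bash
cat >> h.py <<'E'
from scipy.spatial.transform import Rotation as Ro
def go(s,x,y,z,yaw=None):
    "row from measured pose s to TCP x,y,z mm and tool yaw deg (tool down)"
    R=Ro.from_euler('xyz',s["tool_rot"]);t=np.array([x,y,z])/1000-s["tool_pos"]
    yw=s["tool_rot"][2] if yaw is None else np.radians(yaw)
    T=Ro.from_euler('xyz',[np.pi,0,yw])
    return np.round(np.r_[R.inv().apply(t)*10,(R.inv()*T).as_rotvec()/np.pi],3)
def st(s): return round(s["time"],2),(s["tool_pos"]*1000).round(1),np.degrees(s["tool_rot"]).round(1),s["contact_force"].round(1),round(s["opening"]*1000,1),round(s["grip_force"],1)
def wcloud(c,s):
    z=c["range_z"];v,u=np.mgrid[:400,:640];a=(u-c["cx"])/f(c);b=(v-c["cy"])/f(c);r=np.hypot(a,b)+1e-9
    k=np.tan(r)/r; P=np.stack([a*k*z,-b*k*z,-z],-1);H=c["hand_eye"]
    P=P@H[:3,:3].T+H[:3,3];W=P@Ro.from_euler('xyz',s["tool_rot"]).as_matrix().T+s["tool_pos"];W[(z==0)|(r>1.3)]=np.nan;return W
def strips(c,W,zlo,zhi,amin=60):
    hsv=cv2.cvtColor(c["image"],cv2.COLOR_RGB2HSV)
    m=((hsv[...,1]<60)&(hsv[...,2]>110)&(W[...,2]>zlo)&(W[...,2]<zhi)).astype(np.uint8)
    k,l,q,ce=cv2.connectedComponentsWithStats(m,connectivity=4)
    for i in range(1,k):
        if q[i,4]>amin:
            p=W[l==i];r=cv2.minAreaRect(p[:,:2].astype(np.float32)*1000)
            print(ce[i].round(),q[i,4],np.round(r[0],1),np.round(r[1]),round(r[2],1),"z",np.percentile(p[:,2],[5,50,95]).round(4))
E
python3 - <<'E'
from cell import robot
from h import *
s=robot.observe();print(st(s))
c=robot.read_camera("wrist");cv2.imwrite("pics/w1.png",c["image"][...,::-1])
strips(c,wcloud(c,s),.016,.026)
print(go(s,476,-139,60,-6.5))
E
```

```text
(1.35, array([476.8, -99.9, 146.5]), array([-180. ,    0. ,   -6.2]), array([ 0.3, -0.2,  0.4]), 48.1, 0.0)
[424. 167.] 3478 [ 485.6 -201.6] [ 33. 110.] 82.4 z [0.0183 0.0196 0.0208]
[361. 170.] 3773 [ 486.8 -139.7] [ 32. 110.] 83.4 z [0.0185 0.0196 0.0208]
[479. 176.] 2520 [ 471.1 -264.2] [33. 99.] 80.7 z [0.0181 0.0196 0.0208]
[525. 180.] 2165 [ 461.4 -326. ] [ 35. 110.] 82.7 z [0.018  0.0196 0.0207]
[ 0.034  0.39   0.865 -0.     0.     0.002]
```

View pics/w1.png

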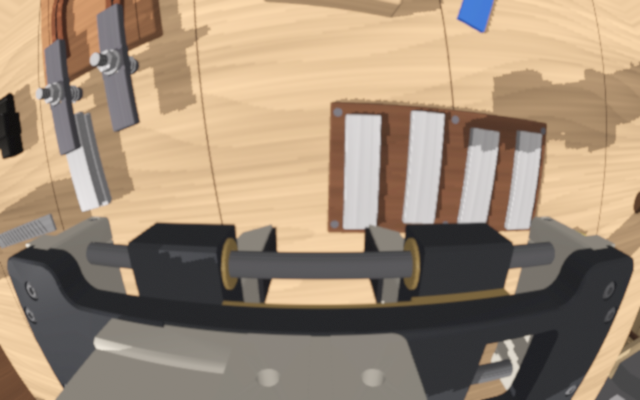

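The wrist view shows the board with its four strips; the nearest is at pixel (361,170). The bare strap is at (118,70). The wrist measurements fit the expected sizes (110 x 32 mm, 19.6 mm high).

Call:
move_arm --pt "-0.01 0.387 0.5 0 0 0.002" --pt "-0.01 0.387 1.0 0 0 0.002" --pt "-0.01 0.387 1.0 0 0 0.002" --pt "-0.01 0.387 1.0 0 0 0.002"

```text
time: 1.9
tool_pos: [0.4727, -0.1385, 0.0481]
tool_rot: [3.141, -0.002, -0.114]
contact_force: [0.1, 0.2, -0.0]
opening: 0.0483
grip_force: 0.0
```

Run:
```python
from cell import robot
from h import *
s=robot.observe();print(st(s))
c=robot.read_camera("wrist")
strips(c,wcloud(c,s),.016,.026)
print(go(s,472,-138.3,14.5,-6.6))
```

```text
(1.9, array([ 472.7, -138.5,   48.1]), array([ 1.8e+02, -1.0e-01, -6.6e+00]), array([ 0.1,  0.2, -0. ]), 48.3, 0.0)
[417. 166.] 5730 [ 497.7 -203.4] [33. 85.] 82.1 z [0.0185 0.0196 0.0206]
[320. 181.] 7160 [ 496.7 -140.8] [32. 89.] 83.6 z [0.0185 0.0196 0.0207]
[501. 181.] 3552 [ 482.4 -266.2] [33. 76.] 80.7 z [0.0185 0.0196 0.0207]
[561. 178.] 2271 [ 480.3 -328.5] [35. 71.] 83.3 z [0.0184 0.0195 0.0206]
[-0.008 -0.001  0.336  0.    -0.001  0.   ]
```

Call:
move_arm --pt "-0.01 0 0.25 0 0 0" --pt "-0.01 0 0.335 0 0 0" --pt "-0.01 0 0.335 0 0 0"

```text
time: 2.33
tool_pos: [0.4713, -0.1382, 0.014]
tool_rot: [3.141, -0.001, -0.116]
contact_force: [0.4, -0.9, -0.6]
opening: 0.0485
grip_force: 0.0
```

Call:
move_arm --pt "0 0 0 0 0 0" --pt "0 0 0 0 0 0" --pt "0 0 0 0 0 0" --fingers -1 --newtons 35

```text
time: 2.7
tool_pos: [0.4713, -0.1384, 0.0139]
tool_rot: [3.141, -0.001, -0.116]
contact_force: [0.0, 0.8, 4.2]
opening: 0.0314
grip_force: 35.0
```

Call:
move_arm --pt "0 0 -0.1 0 0 0" --pt "0 0 -0.5 0 0 0" --pt "0 0 -0.8 0 0 0" --pt "0 0 -0.8 0 0 0"

```text
time: 3.2
tool_pos: [0.472, -0.1388, 0.0953]
tool_rot: [3.14, -0.005, -0.116]
contact_force: [0.2, 0.2, -3.1]
opening: 0.0315
grip_force: 35.0
```

Call:
move_arm --pt "-0.1 -0.6 0 0 0 -0.042" --pt "-0.1 -1.0 0 0 0 -0.042" --pt "-0.1 -1.0 0 0 0 -0.042"

```text
time: 3.58
tool_pos: [0.4713, -0.0353, 0.092]
tool_rot: [-3.141, 0.003, 0.019]
contact_force: [0.5, 0.2, -2.6]
opening: 0.0314
grip_force: 35.0
```

Call:
move_arm --pt "0.1 -0.6 0 0 0 0" --pt "0.1 -1.0 0 0 0 0" --pt "0.1 -1.0 0 0 0 0" --pt "0.1 -1.0 0 0 0 0"

```text
time: 4.08
tool_pos: [0.4806, 0.0615, 0.0925]
tool_rot: [3.141, 0.001, 0.016]
contact_force: [0.4, -0.7, -2.3]
opening: 0.0314
grip_force: 35.0
```

```bash
cat >> h.py <<'E'
def strap(c,W):
    hsv=cv2.cvtColor(c["image"],cv2.COLOR_RGB2HSV)
    m=((hsv[...,1]<100)&(W[...,2]>.034)&(W[...,2]<.046)&(W[...,0]>.54)&(W[...,0]<.75)&(W[...,1]>.04)&(W[...,1]<.24)).astype(np.uint8)
    m=cv2.morphologyEx(m,cv2.MORPH_OPEN,np.ones((3,3),np.uint8))
    k,l,q,ce=cv2.connectedComponentsWithStats(m,connectivity=4)
    for i in range(1,k):
        if q[i,4]>150:
            p=W[l==i];r=cv2.minAreaRect(p[:,:2].astype(np.float32)*1000)
            print("strap",ce[i].round(),q[i,4],np.round(r[0],1),np.round(r[1]),round(r[2],1),"z",np.percentile(p[:,2],[5,50,95]).round(4),"minx",p[:,0].min().round(4))
E
python3 - <<'E'
from cell import robot
from h import *
s=robot.observe();print(st(s))
c=robot.read_camera("wrist");cv2.imwrite("pics/w2.png",c["image"][...,::-1])
W=wcloud(c,s);strap(c,W);strips(c,W,.01,.14)
E
```

```text
(4.08, array([480.6,  61.5,  92.5]), array([1.8e+02, 1.0e-01, 9.0e-01]), array([ 0.4, -0.7, -2.3]), 31.4, 35.0)
strap [168.  62.] 3487 [600.4 178.4] [93. 31.] 5.6 z [0.0373 0.0399 0.0428] minx 0.5533
strap [285.  48.] 3937 [597.8  88.3] [69. 31.] 5.6 z [0.0386 0.0401 0.042 ] minx 0.5625
[176. 107.] 7601 [570.6 178.2] [179.  51.] 13.6 z [0.0123 0.0287 0.0531]
[284.  46.] 3868 [598.2  88.1] [69. 30.] 6.2 z [0.0388 0.0401 0.0435]
[320. 179.] 8943 [513.2  63. ] [76. 33.] 1.8 z [0.0968 0.0979 0.099 ]
[580. 190.] 1707 [ 496.2 -208.4] [46. 89.] 83.0 z [0.0126 0.0194 0.0206]
[608. 206.] 1233 [ 480.  -271.9] [50. 81.] 80.7 z [0.0118 0.0194 0.0206]
[629. 216.] 1062 [ 467.6 -325.6] [37. 99.] 83.5 z [0.012  0.0192 0.0205]
[ 59. 213.] 2137 [459.2 366.5] [ 25. 204.] 7.1 z [0.0142 0.0156 0.0167]
[274. 238.] 447 [489.3  86.1] [11.  2.] 87.1 z [0.098  0.1127 0.1253]
[366. 239.] 446 [490.2  39.3] [ 2. 11.] 6.7 z [0.098  0.1127 0.1252]
[320. 291.] 1455 [450.6  62. ] [32. 18.] 89.6 z [0.0975 0.0984 0.0994]
```

View pics/w2.png

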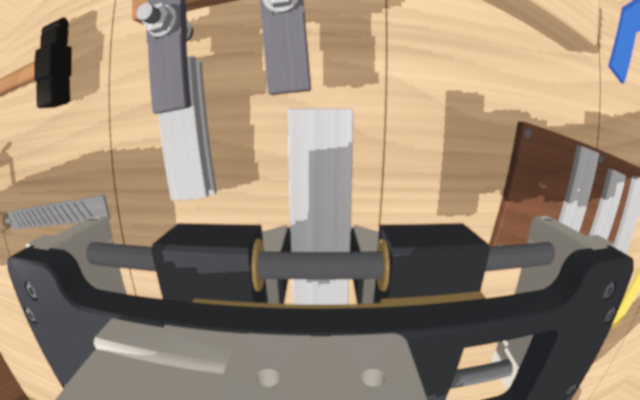

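The wrist view shows the held strip at (320,180), the bare strap's heel at (287,92), and the packed pile at (185,150). Both straps measure at yaw 5.6°. The bare strap's top is 40.1 mm, so the gap is 28.1 mm. The heel end is at (563.5, 84.9).

Call:
move_arm --pt "0.03 -0.155 0.5 0 0 -0.026" --pt "0.03 -0.155 0.75 0 0 -0.026" --pt "0.03 -0.155 0.85 0 0 -0.026" --pt "0.03 -0.155 0.88 0 0 -0.026" --pt "0.03 -0.155 0.88 0 0 -0.026"

```text
time: 4.75
tool_pos: [0.4843, 0.0775, 0.0059]
tool_rot: [3.141, -0.001, 0.097]
contact_force: [-0.4, -0.0, -1.8]
opening: 0.0312
grip_force: 35.0
```

Run:
```python
from cell import robot
from h import *
s=robot.observe();print(st(s))
c=robot.read_camera("wrist")
W=wcloud(c,s);strap(c,W);strips(c,W,.004,.03)
print(go(s,533,81.9,3.5,5.6))
```

```text
(4.75, array([484.3,  77.5,   5.9]), array([ 1.8e+02, -1.0e-01,  5.5e+00]), array([-0.4, -0. , -1.8]), 31.2, 35.0)
strap [131.  50.] 5404 [580.6 176.3] [53. 31.] 6.1 z [0.0369 0.0399 0.0411] minx 0.5534
strap [324.  42.] 6278 [581.7  86.6] [37. 30.] 5.4 z [0.0385 0.04   0.0411] minx 0.5624
[147. 159.] 7421 [541.  172.8] [113.  34.] 5.6 z [0.0268 0.0279 0.0289]
[182. 125.] 1246 [542.8 157.3] [109.   5.] 6.0 z [0.0103 0.0119 0.0138]
[320. 179.] 8956 [516.9  82. ] [75. 32.] 5.3 z [0.0103 0.0114 0.0124]
[ 26. 224.] 1502 [466.3 308.3] [25. 87.] 7.3 z [0.0141 0.0156 0.0166]
[365. 234.] 311 [495.7  56. ] [ 2. 12.] 11.5 z [0.0097 0.0199 0.0289]
[274. 235.] 290 [490.9 102.7] [ 2. 11.] 4.7 z [0.0107 0.0207 0.0287]
[632. 274.] 542 [ 461.3 -212.5] [92. 41.] 16.9 z [0.0116 0.0193 0.0204]
[320. 291.] 1451 [454.5  75.8] [18. 33.] 5.7 z [0.0108 0.0118 0.0127]
[634. 309.] 295 [ 422.8 -246.3] [43. 22.] 31.0 z [0.0118 0.0179 0.0203]
[ 0.489  0.003  0.025  0.    -0.    -0.   ]
```

Call:
move_arm --pt "0.2 0.003 0.0 0 0 0" --pt "0.4 0.003 0.01 0 0 0" --pt "0.49 0.003 0.025 0 0 0" --pt "0.49 0.003 0.03 0 0 0" --pt "0.49 0.003 0.03 0 0 0"

```text
time: 5.42
tool_pos: [0.5316, 0.0824, 0.0022]
tool_rot: [-3.142, 0.001, 0.097]
contact_force: [-0.4, -0.7, -2.1]
opening: 0.0312
grip_force: 35.0
```

Call:
move_arm --pt "0 0 0 0 0 0" --pt "0 0 0 0 0 0" --pt "0 0 0 0 0 0" --fingers 0.05

```text
time: 5.8
tool_pos: [0.5325, 0.0824, 0.0025]
tool_rot: [3.142, -0.0, 0.097]
contact_force: [0.5, -0.5, 0.3]
opening: 0.0479
grip_force: 0.0
```

Call:
move_arm --pt "0 0 -0.3 0 0 0" --pt "0 0 -0.8 0 0 0" --pt "0 0 -0.9 0 0 0" --pt "0 0 -0.9 0 0 0"

```text
time: 6.3
tool_pos: [0.5326, 0.0825, 0.0926]
tool_rot: [3.141, -0.001, 0.097]
contact_force: [0.0, -0.9, -1.2]
opening: 0.0481
grip_force: 0.0
```

Run:
```python
from cell import robot
from h import *
s=robot.observe();print(st(s))
c=robot.read_camera("wrist")
W=wcloud(c,s);strap(c,W);strips(c,W,.004,.03,400)
print(go(s,470.7,-200,110,-7.8))
```

```text
(6.3, array([532.6,  82.5,  92.6]), array([ 1.8e+02, -1.0e-01,  5.6e+00]), array([ 0. , -0.9, -1.2]), 48.1, 0.0)
strap [199.  87.] 5963 [618.8 180.9] [130.  32.] 6.0 z [0.038  0.04   0.0416] minx 0.5536
strap [322.  86.] 6595 [623.5  91. ] [119.  31.] 5.9 z [0.0388 0.04   0.0417] minx 0.5632
[214. 187.] 2900 [547.9 173. ] [98. 34.] 6.1 z [0.0093 0.0277 0.0289]
[320. 205.] 3089 [543.9  84.7] [104.  32.] 5.5 z [0.0065 0.0076 0.0087]
[ 33. 234.] 438 [455.9 412.9] [ 23. 113.] 10.8 z [0.0129 0.0156 0.0168]
[-0.891  2.751 -0.175 -0.    -0.     0.074]
```

Call:
move_arm --pt "-0.3 0.6 -0.05 0 0 0.074" --pt "-0.3 1.0 -0.05 0 0 0.074" --pt "-0.3 1.0 -0.05 0 0 0.074"

```text
time: 6.72
tool_pos: [0.5115, -0.0224, 0.0957]
tool_rot: [3.141, 0.002, -0.139]
contact_force: [0.3, 0.3, 0.5]
opening: 0.0481
grip_force: 0.0
```

Call:
move_arm --pt "-0.05 0.6 0 0 0 0" --pt "-0.086 0.92 0 0 0 0" --pt "-0.086 0.92 0 0 0 0"

```text
time: 7.1
tool_pos: [0.4905, -0.1107, 0.096]
tool_rot: [-3.141, 0.002, -0.137]
contact_force: [-0.4, 0.4, -0.4]
opening: 0.0483
grip_force: 0.0
```

Call:
move_arm --pt "-0.05 0.6 0 0 0 0" --pt "-0.086 0.92 0.2 0 0 0" --pt "-0.086 0.92 0.5 0 0 0" --pt "-0.086 0.92 0.5 0 0 0"

```text
time: 7.6
tool_pos: [0.4691, -0.1979, 0.0449]
tool_rot: [-3.139, 0.006, -0.134]
contact_force: [-0.2, -0.1, 0.6]
opening: 0.0478
grip_force: 0.0
```

Run:
```python
from cell import robot
from h import *
s=robot.observe();print(st(s))
c=robot.read_camera("wrist")
W=wcloud(c,s);strips(c,W,.016,.026,400)
print(go(s,470.7,-200,14.3,-7.8))
```

```text
(7.6, array([ 469.1, -197.9,   44.9]), array([-179.8,    0.3,   -7.7]), array([-0.2, -0.1,  0.6]), 47.8, 0.0)
[324. 178.] 7552 [ 495.  -203.2] [32. 91.] 82.2 z [0.0185 0.0196 0.0206]
[425. 177.] 4557 [ 485.5 -266.7] [33. 70.] 80.4 z [0.0185 0.0196 0.0206]
[506. 181.] 3791 [ 474.8 -327.8] [34. 83.] 83.3 z [0.0184 0.0196 0.0207]
[ 0.021  0.02   0.306 -0.001  0.002  0.001]
```

Call:
move_arm --pt "0.02 0.02 0.22 0 0 0" --pt "0.02 0.02 0.305 0 0 0" --pt "0.02 0.02 0.305 0 0 0"

```text
time: 8.02
tool_pos: [0.4724, -0.2016, 0.0169]
tool_rot: [-3.141, 0.0, -0.134]
contact_force: [0.0, 0.8, 0.4]
opening: 0.0483
grip_force: 0.0
```

Call:
move_arm --pt "0 0 0 0 0 0" --pt "0 0 0 0 0 0" --pt "0 0 0 0 0 0" --fingers -1 --newtons 35

```text
time: 8.4
tool_pos: [0.4726, -0.2023, 0.0174]
tool_rot: [3.141, -0.001, -0.135]
contact_force: [-0.2, 1.9, 4.6]
opening: 0.0308
grip_force: 35.0
```

Call:
move_arm --pt "0 0 -0.1 0 0 0" --pt "0 0 -0.5 0 0 0" --pt "0 0 -0.8 0 0 -0.074" --pt "0 0 -0.8 0 0 -0.074" --pt "0 0 -0.8 0 0 -0.074"

```text
time: 9.02
tool_pos: [0.472, -0.2024, 0.0973]
tool_rot: [3.141, -0.0, 0.097]
contact_force: [-0.1, -0.9, -2.3]
opening: 0.0305
grip_force: 35.0
```

Run:
```python
from cell import robot
from h import *
s=robot.observe();print(st(s));print(go(s,480,76.5,85,5.6))
```

```text
(9.03, array([ 472. , -202.4,   97.3]), array([180. ,  -0. ,   5.5]), array([-0.1, -0.9, -2.3]), 30.5, 35.0)
[ 0.349 -2.768  0.122  0.    -0.    -0.   ]
```

Call:
move_arm --pt "0.05 -0.5 0 0 0 0" --pt "0.115 -0.92 0 0 0 0" --pt "0.115 -0.92 0 0 0 0"

```text
time: 9.4
tool_pos: [0.4739, -0.1071, 0.0963]
tool_rot: [-3.14, 0.002, 0.1]
contact_force: [-0.0, -1.0, -2.1]
opening: 0.0304
grip_force: 35.0
```

Call:
move_arm --pt "0.05 -0.5 0 0 0 0" --pt "0.115 -0.92 0 0 0 0" --pt "0.115 -0.92 0 0 0 0"

```text
time: 9.78
tool_pos: [0.477, -0.0155, 0.0965]
tool_rot: [-3.141, 0.001, 0.1]
contact_force: [0.2, -0.2, -1.9]
opening: 0.0308
grip_force: 35.0
```

Call:
move_arm --pt "0.05 -0.5 0 0 0 0" --pt "0.115 -0.92 0.3 0 0 0" --pt "0.115 -0.92 0.6 0 0 0" --pt "0.115 -0.92 0.6 0 0 0"

```text
time: 10.28
tool_pos: [0.4784, 0.0748, 0.035]
tool_rot: [-3.142, 0.005, 0.097]
contact_force: [0.3, -0.3, -1.9]
opening: 0.0307
grip_force: 35.0
```

Run:
```python
from cell import robot
from h import *
s=robot.observe();print(st(s))
c=robot.read_camera("wrist");cv2.imwrite("pics/w3.png",c["image"][...,::-1])
W=wcloud(c,s);strap(c,W);strips(c,W,.004,.06,400)
print(go(s,483,77,16.5,5.6))
```

```text
(10.28, array([478.4,  74.8,  35. ]), array([-180. ,    0.3,    5.5]), array([ 0.3, -0.3, -1.9]), 30.7, 35.0)
strap [156.  45.] 4382 [582.  176.6] [56. 31.] 6.4 z [0.0372 0.0399 0.0411] minx 0.5531
strap [319.  39.] 4729 [584.2  87.1] [42. 30.] 5.1 z [0.0386 0.04   0.0412] minx 0.5621
strap [322. 120.] 741 [542.1  82.7] [ 7. 32.] 5.5 z [0.0349 0.0359 0.037 ] minx 0.54
[166. 107.] 10858 [546.7 173. ] [127.  35.] 6.1 z [0.0117 0.0283 0.0407]
[319. 127.] 14764 [538.7  82.9] [135.  34.] 7.5 z [0.0073 0.0368 0.0407]
[ 39. 207.] 2109 [463.7 329.4] [ 24. 130.] 7.1 z [0.014  0.0156 0.0166]
[634. 267.] 446 [ 449.4 -270.8] [94. 39.] 16.6 z [0.0115 0.0192 0.0203]
[320. 291.] 1407 [446.4  72.6] [19. 32.] 5.4 z [0.0367 0.0376 0.0386]
[ 0.049 -0.017  0.184 -0.     0.002 -0.   ]
```

View pics/w3.png

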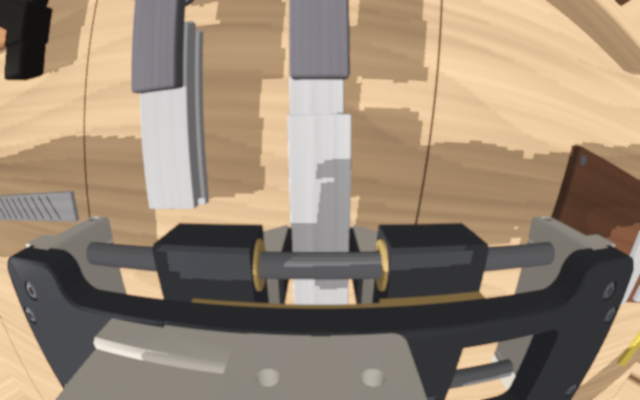

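The view shows the held strip at (320,180), lined up with the first one, which lies under the bare strap at (317,95). It droops about 1° at the front, so I'm allowing for that.

Call:
move_arm --pt "0.05 -0.017 0.17 0 0 0" --pt "0.05 -0.017 0.175 0 0 0" --pt "0.3 -0.017 0.175 0 0 0" --pt "0.5 -0.017 0.175 0 0 0" --pt "0.582 -0.017 0.185 0 0 0" --pt "0.582 -0.017 0.19 0 0 0" --pt "0.582 -0.017 0.19 0 0 0"

```text
time: 11.2
tool_pos: [0.5365, 0.083, 0.0176]
tool_rot: [-3.142, 0.001, 0.097]
contact_force: [-0.4, 0.1, -2.7]
opening: 0.0304
grip_force: 35.0
```

Run:
```python
from cell import robot
from h import *
s=robot.observe();print(st(s))
c=robot.read_camera("wrist")
W=wcloud(c,s);strap(c,W);strips(c,W,.004,.034,400)
print(go(s,536.2,82.2,15,5.6))
```

```text
(11.2, array([536.5,  83. ,  17.6]), array([-1.8e+02,  1.0e-01,  5.6e+00]), array([-0.4,  0.1, -2.7]), 30.4, 35.0)
strap [147. 106.] 9322 [608.7 179.5] [108.  32.] 5.9 z [0.0369 0.04   0.0426] minx 0.5539
strap [324. 111.] 11562 [610.2  89.6] [94. 30.] 5.8 z [0.0389 0.0401 0.0424] minx 0.5621
strap [276. 241.] 226 [542.9 105.9] [13.  3.] 79.9 z [0.0351 0.0397 0.0449] minx 0.5402
strap [364. 241.] 233 [547.2  64.2] [ 4. 13.] 22.6 z [0.0347 0.0395 0.045 ] minx 0.543
[317. 220.] 3134 [567.1  87.5] [74. 32.] 6.2 z [0.0185 0.0195 0.0206]
[164. 204.] 2018 [561.6 175.1] [72. 34.] 5.3 z [0.0264 0.0279 0.029 ]
[193. 170.] 629 [567.  159.8] [61.  6.] 8.7 z [0.0097 0.0118 0.014 ]
[321. 291.] 1417 [504.5  80.8] [19. 32.] 4.7 z [0.0191 0.0201 0.021 ]
[623. 323.] 1063 [ 453.8 -272. ] [59. 91.] 80.9 z [0.0117 0.0189 0.0204]
[-0.003  0.008  0.026 -0.     0.    -0.   ]
```

Call:
move_arm --pt "0 0.008 0.02 0 0 0" --pt "0 0.008 0.023 0 0 0" --pt "0 0.008 0.023 0 0 0"

```text
time: 11.62
tool_pos: [0.5374, 0.0823, 0.0154]
tool_rot: [-3.142, 0.0, 0.097]
contact_force: [-0.0, 0.4, -1.5]
opening: 0.0308
grip_force: 35.0
```

Call:
move_arm --pt "0 0 0 0 0 0" --pt "0 0 0 0 0 0" --pt "0 0 0 0 0 0" --fingers 0.05

```text
time: 12.0
tool_pos: [0.5377, 0.0823, 0.0156]
tool_rot: [3.142, -0.001, 0.097]
contact_force: [-1.1, 0.2, -0.7]
opening: 0.0478
grip_force: 0.0
```

Call:
move_arm --pt "0 0 -0.3 0 0 0" --pt "0 0 -0.8 0 0 0" --pt "0.2 0 -0.9 0 0 0" --pt "0.2 0 -0.9 0 0 0"

```text
time: 12.5
tool_pos: [0.5588, 0.0843, 0.1065]
tool_rot: [3.141, -0.003, 0.097]
contact_force: [-0.2, 1.0, -1.4]
opening: 0.0484
grip_force: 0.0
```

Run:
```python
from cell import robot
from h import *
s=robot.observe();print(st(s))
c=robot.read_camera("wrist")
W=wcloud(c,s);strap(c,W);strips(c,W,.004,.034,400)
print(go(s,578.4,86.4,60,95.6),go(s,578.4,86.4,60,5.6))
```

```text
(12.5, array([558.8,  84.3, 106.5]), array([180. ,  -0.2,   5.6]), array([-0.2,  1. , -1.4]), 48.4, 0.0)
strap [321. 111.] 6601 [630.4  91.8] [133.  30.] 5.7 z [0.0388 0.04   0.0416] minx 0.5632
strap [205. 116.] 5682 [621.  181.2] [134.  31.] 5.8 z [0.038  0.04   0.0417] minx 0.5534
[217. 204.] 1058 [564.3 174.7] [67. 33.] 4.3 z [0.0261 0.0279 0.0291]
[236. 190.] 460 [555.4 158.4] [78.  5.] 7.5 z [0.0075 0.0115 0.015 ]
[319. 225.] 1984 [544.8  84.5] [68. 33.] 5.0 z [0.0145 0.0156 0.0167]
[ 0.195 -0.002  0.466  0.001 -0.001 -0.5  ] [ 0.195 -0.002  0.466  0.    -0.001 -0.   ]
```

Two strips are in, and the top of the pile measures 15.6 mm. Now I'll test-press with shut fingers to see whether the strap nips or reaches its stop.

Call:
move_arm --pt "0.195 0 0.4 0 0 0" --pt "0.195 0 0.58 0 0 0" --pt "0.195 0 0.6 0 0 0" --pt "0.195 0 0.6 0 0 0" --pt "0.195 0 0.6 0 0 0" --fingers -1

```text
time: 13.18
tool_pos: [0.5772, 0.0862, 0.0463]
tool_rot: [3.141, -0.001, 0.097]
contact_force: [0.1, -1.4, -0.6]
opening: 0.0034
grip_force: 0.0
```

Call:
move_arm --pt "0 0 0.03 0 0 0" --pt "0 0 0.06 0 0 0" --pt "0 0 0.08 0 0 0" --pt "0 0 0.08 0 0 0"

```text
time: 13.68
tool_pos: [0.5768, 0.0861, 0.0374]
tool_rot: [3.142, 0.0, 0.097]
contact_force: [-2.0, -0.3, 2.3]
opening: 0.0002
grip_force: 1.3
```

Call:
move_arm --pt "0 0 0.03 0 0 0" --pt "0 0 0.06 0 0 0" --pt "0 0 0.06 0 0 0"

```text
time: 14.05
tool_pos: [0.5766, 0.0862, 0.0311]
tool_rot: [-3.142, 0.001, 0.097]
contact_force: [-1.9, -1.3, 4.0]
opening: 0.0005
grip_force: 1.7
```

Call:
move_arm --pt "0 0 0.01 0 0 0" --pt "0 0 0.01 0 0 0" --pt "0 0 0.01 0 0 0"

```text
time: 14.42
tool_pos: [0.5766, 0.0862, 0.0304]
tool_rot: [-3.142, 0.0, 0.097]
contact_force: [-3.4, -0.1, 3.2]
opening: 0.0001
grip_force: 1.8
```

Call:
move_arm --pt "0 0 0.008 0 0 0" --pt "0 0 0.008 0 0 0" --pt "0 0 0.008 0 0 0"

```text
time: 14.8
tool_pos: [0.5767, 0.0861, 0.03]
tool_rot: [3.142, 0.0, 0.097]
contact_force: [-5.0, -1.1, 6.4]
opening: -0.0004
grip_force: 3.5
```

Call:
move_arm --pt "0 0 0.008 0 0 0" --pt "0 0 0.008 0 0 0" --pt "0 0 0.008 0 0 0"

```text
time: 15.18
tool_pos: [0.5767, 0.0862, 0.0298]
tool_rot: [3.141, -0.0, 0.098]
contact_force: [-6.4, -0.8, 10.4]
opening: 0.0008
grip_force: 5.9
```

Run:
```python
from cell import robot
from h import *
s=robot.observe();print(st(s))
c=robot.read_camera("wrist");cv2.imwrite("pics/w4.png",c["image"][...,::-1])
W=wcloud(c,s)
m=(abs(W[...,1]-.086-(W[...,0]-.5784)*.098)<.012)&(W[...,2]<.05)
for a in (.5,.52,.535,.55,.566,.57,.59,.6,.61,.62,.64,.66,.68):
    q=m&(abs(W[...,0]-a)<.004); print(a,q.sum(),np.nanmedian(W[...,2][q]).round(4) if q.any() else None)
```

```text
(15.18, array([576.7,  86.2,  29.8]), array([180. ,  -0. ,   5.6]), array([-6.4, -0.8, 10.4]), 0.8, 5.9)
0.5 0 None
0.52 0 None
0.535 0 None
0.55 0 None
0.566 0 None
0.57 0 None
0.59 624 0.0303
0.6 646 0.0313
0.61 706 0.0323
0.62 566 0.0333
0.64 334 0.0432
0.66 825 0.0376
0.68 823 0.0397
```

The strap nips the pile. Force rises sharply with the heel about 12.2 mm down: the tilt is 0.104 where the stop would give 0.117, and the gap minus 16 mm is 12.1 mm. So two strips satisfy the condition. I'll press a little more firmly and check the pile.

Call:
move_arm --pt "0 0 0.007 0 0 0" --pt "0 0 0.014 0 0 0" --pt "0 0 0.014 0 0 0" --pt "0 0 0.014 0 0 0" --pt "0 0 0.014 0 0 0" --pt "0 0 0.014 0 0 0"

```text
time: 15.98
tool_pos: [0.5768, 0.0861, 0.0295]
tool_rot: [3.141, -0.001, 0.098]
contact_force: [-8.5, -1.3, 20.7]
opening: 0.0002
grip_force: 10.4
```

Run:
```python
from cell import robot
from h import *
s=robot.observe();print(st(s))
c=robot.read_camera("side");W=cloud(c);strips(c,W,.004,.05,60)
a=c["image"][130:230,290:450,::-1];cv2.imwrite("pics/s2.png",cv2.resize(a,(800,500),interpolation=2))
```

```text
(15.97, array([576.8,  86.1,  29.5]), array([180. ,  -0. ,   5.6]), array([-8.5, -1.3, 20.7]), 0.2, 10.4)
[331. 172.] 310 [521.8 168.2] [73. 43.] 5.2 z [0.0076 0.0262 0.0309]
[337. 195.] 288 [535.4  82.2] [80. 39.] 5.7 z [0.0061 0.015  0.0186]
[168. 211.] 112 [90. 33.] [21. 76.] 22.1 z [0.0074 0.0106 0.0142]
[124. 240.] 78 [  5.8 -74.1] [61. 12.] 2.9 z [0.0131 0.0175 0.021 ]
[317. 299.] 694 [ 469.1 -261.1] [ 43. 109.] 81.4 z [0.0156 0.0197 0.0225]
[315. 324.] 779 [ 464.5 -324.4] [ 42. 109.] 83.3 z [0.0155 0.0195 0.0224]
```

View pics/s2.png

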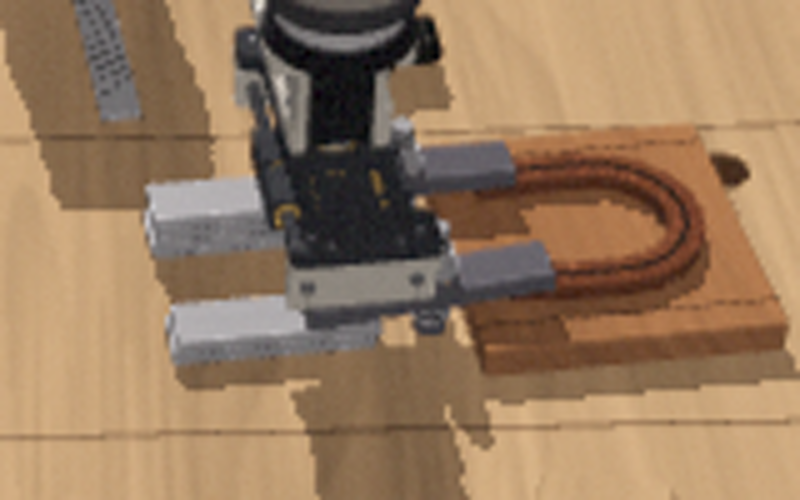

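The view shows the two-strip pile at (270,330), square under the pressed strap. The packed pile at (210,215) has not moved, and the other two spares are still on their board. The press is holding at about 20 N.

```bash
python3 -c "
from cell import robot
print(robot.hand_in())"
```

```text
the job is handed in; nothing more can be done
None
```

The bare strap nips a pile of two strips, heel about 12 mm down against the 14 mm stop; the arm is pressing it at about 20 N, two unused strips are on the board, and the job is handed in.

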